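# Free a caught paint pot from its feed chute

## Robot

A 6-joint arm with a two-finger parallel gripper is mounted at the origin on the work surface. World frame = base frame: x ahead of the robot, y to its left, z up, the work surface at z = 0. Lengths are in mm, angles in rad, forces in N, time in s.
With the tool pointing down it reaches from about 375 to 900 mm from the base axis. Payload 3.1 kg.
Tool frame: the origin (TCP) lies on the mounting face of the last link; the fingertips stand 173 mm ahead of it and the grasp point (between the pads) lies 155 mm ahead of it; z points along the fingers, y is the line along which they close (so a half turn about z gives the same grasp; the last joint's range is limited). The gripper opens to 85 mm and grips with 20 to 120 N. Pads are 22 mm wide; open, the fingers measure 114 mm over their backs; the gripper's body (76 mm by 85 mm) begins 54 mm behind the grasp point. The pads swing forward as they close: fully open they stand 13 mm farther back than shut.
Start: joints at [-1.319, 0.527, 1.433, -0, 1.181, -0.178], TCP at [260.45, -568.123, 404.71] pointing down, gripper open.
Joint ranges: [-3.08, 3.08], [-0.75, 2.2], [0.22, 2.44], [-1.43, 4.57], [0, 2.65], [-2.85, 2.85]. Speed limits (rad/s): [2.79, 2.79, 3.14, 3.14, 3.14, 3.14].

## Interface

Orientations are given as a rotation vector (axis times angle).
In Python, from plant import status, optics, manip gives the robot as it stands.
- The arm moves only by the tool servo_tool, never from a script. Its argument "motion" is a list of rows, each a list of 6 numbers: the shift along the world's x, y, z in cm, then the turn, a rotation vector about the world's x, y, z in degrees. A call has 1 to 12 rows; each row is the pose to reach, as a shift and turn from the pose commanded when the call began; what a row does not reach only later rows make up. A row lasts 1/10 s, in which the tool goes at most 50 mm and 8.59 degrees, less where a joint would pass 70% of its speed; a pose out of reach is approached as far as the arm can. A call with a gripper value outside its range is refused whole. "hand" is the closure, from 0 (fully open) to 1 (shut), set as the call begins (left out, the last holds). The fingers move at their own pace and stop on an object; "grip_force" is the grip in N (left out, the last holds). Time passes only in rows, so rows that repeat a pose let the fingers close. It gives the time, the measured TCP pose, the force, the opening and the grip force at its end, in the units of the state.
- status.observe(): the state, without advancing time (a new reading comes with each control period).
- optics.camera(name): name is "side" or "top"; returns a dict with "img" (420x560x3 uint8, blue, green, red), "mtx" (3x3 intrinsics, pixels), "k1" (the pictures are not rectified: a ray, as slopes to the right and down, at radius r is drawn at 1 + k1 r^2 times it, then the intrinsics apply), "world_from_camera" (4x4, takes a point from camera to world coordinates). Camera axes: x right, y up, looking along -z (the intrinsics and any distortion apply to the point x, -y, -z); pixel columns grow to the right and rows downward; lengths in mm; the calibration is good to about 2 mm. A picture is of the moment at which its call begins. There is no depth.
- manip.finish_job(): hands the job in; it is judged then, once.
The state is a dict: "time_s": time; "joints": joint angles; "joint_vel": joint speeds; "joint_efforts": joint torques, N m; "tool_pos": TCP position; "tool_rot": TCP orientation; "wrist_force": force on the tool from outside, world axes, zero at the start; "moment": the same for the moment, N m; "gripper_width": opening from 0.0 (shut) to 1.0 (fully open); "grip_force": force on a finger pad.
Only numpy, scipy, OpenCV 4.12 (cv2) and the standard library are available. Lean on these libraries where they do the work, as an engineer would, in place of code of your own. Each camera call takes 0.05 s, during which the arm holds its last target. There are 200 camera calls.

## Task

One of the two paint pots has run down to the stops of its feed chute and is caught under the keeper lips. Nudge it back up the chute until it is clear of the lips, then lift it out and stand it upright in the middle of the shallow white tray, setting it down rather than dropping it. Leave the other pot, which stands free in the other chute, where it is.

Things in the scene. Friction and masses are not known exactly. Their poses are not given: they have to be found in the camera images.
- pot: the caught pot: straight round jar, 54 mm wide, 50 mm tall, about 120 g, white with grey lid. Origin: centre of its underside, z up. Starts at its chute's low end (centre at chute x -77 mm), leaning 8 degrees with the slope; its front shows in the 44 mm gap between the end stops, where shut fingers can push it uphill, passing through gap and slot. It stays where left on the slope.
- chute: its plywood chute, fixed (one of two alike). Origin on the table under its middle, x level, uphill, away from the robot. x -100 to 100 mm, 70 wide; floor height 28 mm + 0.14 x; channel 58 wide. x below -30: tall walls with lips 55 to 59 mm above the floor, 44 mm slot between. Beyond: open, walls 12 mm above the floor, back stop at x 94. The pot is clear of the lips once its centre passes x -3.
- tray: shallow square white plastic tray, fixed, 130 x 130 mm outside, 5 mm walls 12 mm high, inner floor 5 mm above the table. Origin at the centre of its underside on the table, z up.
- other_pot: the other paint pot, just like the first, standing free in the open upper part of the second chute; leave it alone. Origin at the centre of its underside.
Things that resemble listed ones, but are neither listed nor needed, are in the scene too. What is shaped like the chute but yellow is not meant. What is shaped like the pot but orange is not meant.

How it is judged:
By the outcome, as a careful person would: the job done as asked, in the order asked, and still so for the second after the job is handed in, with the robot touching nothing.
It also fails if it takes over 48 s, if anything falls off the work surface, if the arm or the gripper's body presses on something with over 40 N, if the wrist force passes 120 N, or if a joint passes its speed limit or range.

## Working session

There is one attempt and no reset: what is moved stays moved. The work goes in short steps, Python scripts to look and compute and a tool call to move; the robot and the scene stay as the last step left them, time stands still between calls to the robot, and variables do not carry over. Pictures are saved under pics/ and viewed, at most 10 in all, crops included, and the job is handed in when it is done.

Besides the shell and the picture viewer there is one more tool, called as name(argument=value, ...) on one line, values as JSON. servo_tool: Moves the arm, as the interface text tells. Its arguments: {"type":"object","properties":{"motion":{"type":"array"},"hand":{"type":"number"},"grip_force":{"type":"number"}},"required":["motion"]}

```bash
mkdir -p pics
cat > h.py <<'E'
import numpy as np, cv2
from plant import status, optics, manip
def ray(c,u,v):
    K=c["mtx"];d=np.array([[[u,v]]],float)
    p=cv2.undistortPoints(d,np.array(K,float),np.array([c["k1"],0,0,0],float))[0,0]
    T=np.array(c["world_from_camera"]);r=T[:3,:3]@np.array([p[0],-p[1],-1]);return T[:3,3],r
def onz(c,u,v,z):
    o,r=ray(c,u,v);return (o+r*(z-o[2])/r[2]).round(1)
def proj(c,P):
    T=np.linalg.inv(np.array(c["world_from_camera"]));q=T[:3,:3]@np.array(P,float)+T[:3,3]
    x,y=q[0]/-q[2],-q[1]/-q[2];s=1+c["k1"]*(x*x+y*y);K=np.array(c["mtx"]);return (K@[x*s,y*s,1])[:2].round(1)
E
python3 - <<'E'
from h import *
import pickle
for n in("top","side"):
    c=optics.camera(n);cv2.imwrite(f"pics/{n}0.png",c["img"]);pickle.dump(c,open(n+"0.pkl","wb"))
    print(n,c["mtx"],c["k1"],np.round(c["world_from_camera"],2))
print(status.observe())
E
```

```text
top [[527.69084962   0.         284.82084754]
 [  0.         527.69084962 215.80373544]
 [  0.           0.           1.        ]] -0.13966432040191 [[ 1.00000e-02  9.90000e-01 -1.40000e-01  2.78790e+02]
 [-1.00000e+00  1.00000e-02  0.00000e+00  5.58300e+01]
 [ 0.00000e+00  1.40000e-01  9.90000e-01  1.23969e+03]
 [ 0.00000e+00  0.00000e+00  0.00000e+00  1.00000e+00]]
side [[521.30902397   0.         273.19302218]
 [  0.         521.30902397 199.65751498]
 [  0.           0.           1.        ]] -0.1779245780441304 [[-8.6000e-01  3.8000e-01 -3.4000e-01  8.0110e+01]
 [-5.1000e-01 -6.5000e-01  5.6000e-01  6.3708e+02]
 [-1.0000e-02  6.6000e-01  7.5000e-01  8.9466e+02]
 [ 0.0000e+00  0.0000e+00  0.0000e+00  1.0000e+00]]
{'time_s': 0.1, 'joints': array([-1.31953829e+00,  5.28394093e-01,  1.43377977e+00, -2.50914704e-05,
        1.18145875e+00, -1.78511648e-01]), 'joint_vel': array([ 0.00079512, -0.00377833, -0.00316646,  0.00047343, -0.00072752,
       -0.000479  ]), 'joint_efforts': array([-5.67272746e-04, -4.43303347e+01, -1.78587395e+01, -1.75158993e-04,
        3.87638443e-03, -8.65059832e-06]), 'tool_pos': array([ 260.35106464, -567.84443154,  403.81653192]), 'tool_rot': array([-3.06734493e+00, -6.69477381e-01,  1.52852212e-04]), 'wrist_force': array([0.08233931, 0.70949185, 1.22198637]), 'moment': array([ 0.01090165, -0.08038132, -0.00584591]), 'grip_force': 0.0, 'gripper_width': 0.9985647078078055}
```

View pics/top0.png

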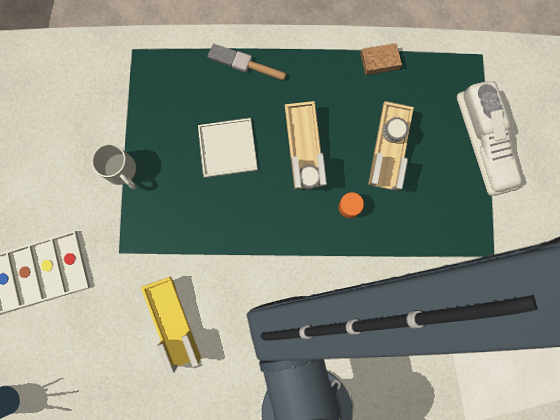

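View pics/side0.png

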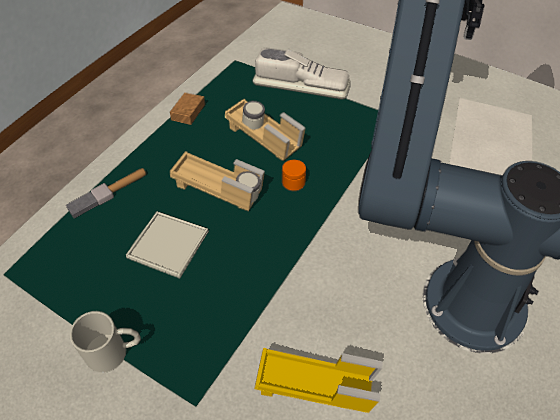

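The top picture shows a caught pot candidate at (310,176), in the lipped low end of the middle chute. The other pot stands at (397,129) in the open part of the right chute. An orange decoy is at (351,204), a yellow chute at (170,325), and the white tray at (228,148). The white pot at (310,176) fits the description, so I'll confirm it in a crop.

Run:
```python
from h import *
import pickle
c=pickle.load(open("top0.pkl","rb"));s=pickle.load(open("side0.pkl","rb"))
a=cv2.resize(c["img"][90:215,190:365],None,fx=4.4,fy=4.4,interpolation=cv2.INTER_CUBIC)
cv2.imwrite("pics/crop1.png",a)
h=cv2.cvtColor(c["img"],cv2.COLOR_BGR2HSV)
# non-green components on the mat
m=((h[...,0]<60)|(h[...,0]>100)|(h[...,1]<90)).astype(np.uint8)
m[:, :130]=0;m[:55]=0;m[250:]=0;m[:,470:]=0
for k in cv2.findContours(m,cv2.RETR_EXTERNAL,cv2.CHAIN_APPROX_NONE)[0]:
    if cv2.contourArea(k)>200:
        r=cv2.minAreaRect(k);print(cv2.contourArea(k),np.round(r[0]),np.round(r[1]),round(r[2],1),cv2.boxPoints(r).round(1).tolist())
```

```text
518.0 [351. 205.] [24. 27.] 26.6 [[334.0, 212.0], [346.20001220703125, 187.60000610351562], [367.79998779296875, 198.39999389648438], [355.6000061035156, 222.8000030517578]]
2904.5 [227. 147.] [54. 56.] 82.4 [[195.5, 123.9000015258789], [251.0, 116.5], [258.20001220703125, 170.5], [202.6999969482422, 177.89999389648438]]
2741.0 [392. 146.] [36. 86.] 10.9 [[366.6000061035156, 184.6999969482422], [383.0, 99.9000015258789], [418.0, 106.69999694824219], [401.70001220703125, 191.39999389648438]]
2703.0 [305. 145.] [88. 34.] 83.3 [[283.5, 103.5999984741211], [317.0, 99.69999694824219], [327.20001220703125, 187.10000610351562], [293.70001220703125, 191.0]]
336.5 [462. 112.] [51. 13.] 90.0 [[456.0, 86.0], [469.0, 86.0], [469.0, 137.0], [456.0, 137.0]]
635.0 [381.  64.] [19. 42.] 90.0 [[360.0, 55.0], [402.0, 55.0], [402.0, 74.0], [360.0, 74.0]]
732.0 [247.  63.] [81. 17.] 12.7 [[205.3000030517578, 62.70000076293945], [209.10000610351562, 45.79999923706055], [288.5, 63.70000076293945], [284.70001220703125, 80.5999984741211]]
```

View pics/crop1.png

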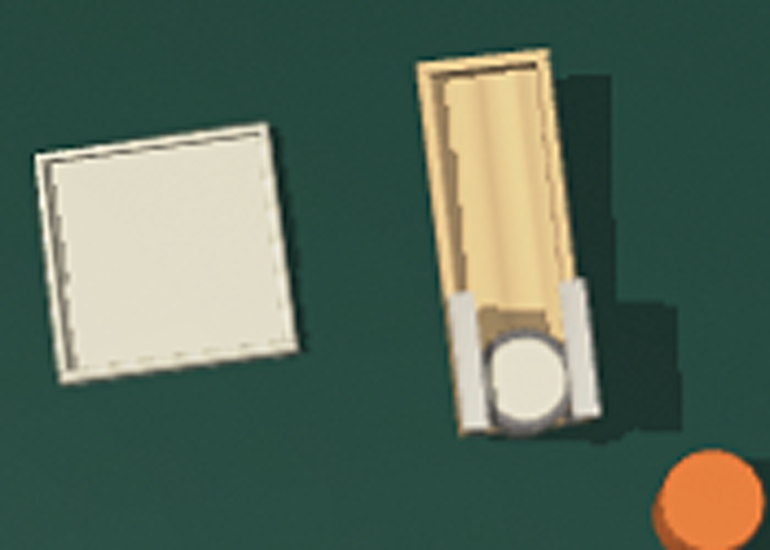

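The crop confirms it. A white pot with a grey rim at about (310,177) sits between the grey lips of the natural plywood chute. The tray is to its left, and the orange pot stays out of consideration.

Run:
```python
from h import *
import pickle
c=pickle.load(open("top0.pkl","rb"));s=pickle.load(open("side0.pkl","rb"))
f=lambda x,y,z:onz(c,190+(x+.5)/4.4-.5,90+(y+.5)/4.4-.5,z)
fl,fr=f(417,62,54),f(549,48,54)
ll,lr=f(450,293,83),f(583,278,83)
bl,br=f(462,434,73),f(601,416,73)
print("far",fl,fr,"lip up",ll,lr,"low",bl,br)
print("widths",*[np.linalg.norm(a-b).round(1) for a,b in((fl,fr),(ll,lr),(bl,br))])
F=(fl+fr)/2;L=(ll+lr)/2;B=(bl+br)/2
print(F,L,B,"len",np.linalg.norm((F-B)[:2]),"ang",np.degrees(np.arctan2(*(F-B)[1::-1])), np.degrees(np.arctan2(-(fl-fr)[0],(fl-fr)[1])))
yaw=np.arctan2(*(F-B)[1::-1]);u=np.array([np.cos(yaw),np.sin(yaw)])
ce=[F[:2]-100*u,L[:2]+30*u,B[:2]+100*u];print("centre",np.round(ce,1))
print("pot lid",f(527,379,67), "pot expected x", (f(527,379,67)[:2]-np.mean(ce,0))@u)
t=[f(*p,12) for p in((36,154),(267,122),(299,351),(62,384))];print("tray",t,np.mean(t,0))
print("orange",f(708,505,50))
# side checks
C=np.mean(ce,0)
for P in([*(C-77*u),67],[*(C+94*u),54],[*np.mean(t,0)[:2],5]):print("side proj",proj(s,P))
```

```text
far [712.   58.8  54. ] [720.9 -11.8  54. ] lip up [577.2  40.5  83. ] [586.  -27.7  83. ] low [505.7  33.7  73. ] [515.9 -37.5  73. ]
widths 71.2 68.8 71.9
[716.45  23.5   54.  ] [581.6   6.4  83. ] [510.8  -1.9  73. ] len 207.2126504342822 ang 7.040989915781431 7.184938704094356
centre [[617.2  11.2]
 [611.4  10.1]
 [610.   10.4]]
pot lid [5.362e+02 2.000e-01 6.700e+01] pot expected x -77.36617739028347
tray [array([672.7, 268.5,  12. ]), array([691.7, 141.3,  12. ]), array([562.4, 121.1,  12. ]), array([543. , 249.3,  12. ])] [617.45 195.05  12.  ]
orange [474.1 -95.1  50. ]
side proj [247.2 179.6]
side proj [180.8 162.1]
side proj [167.6 242.7]
```

servo_tool(motion=[[1.5,5,-0.5,0,0,-2],[3,10,-1,0,0,-4],[4.5,15,-2,0,0,-6],[6,20,-3,0,0,-8],[7,25,-4,0,0,-10],[8.5,30,-5,0,0,-11],[10,35,-6,0,0,-13],[11.5,40,-7,0,0,-15],[13,45,-7.5,0,0,-17],[14.5,50,-7.5,0,0,-17.5],[15.8,54.5,-7.5,0,0,-17.5],[15.8,55.45,-7.5,0,0,-17.5]], hand=1)

```text
time_s: 1.3
tool_pos: [418.7, -10.9, 329.5]
tool_rot: [-3.135, -0.198, 0.0]
wrist_force: [-0.1, 0.3, -0.0]
gripper_width: 0.0
grip_force: 0.0
```

servo_tool(motion=[[0,0,0,1,-8,0],[0,0,0,2,-16,0],[0,0,0,2.47,-19.85,0],[0,0,0,2.47,-19.85,0],[0,0,0,2.47,-19.85,0],[0,0,0,2.47,-19.85,0]])

```text
time_s: 1.9
tool_pos: [418.8, -13.8, 329.8]
tool_rot: [-3.067, -0.191, -0.54]
wrist_force: [0.8, 0.4, -0.6]
gripper_width: 0.002
grip_force: 0.0
```

```bash
cat >> h.py <<'E'
from scipy.spatial.transform import Rotation as Ro
C=np.array([612,10.5]);U=np.array([.9923,.1236]);V=np.array([-.1236,.9923])
def tool(s=None):
    s=s or status.observe();R=Ro.from_rotvec(s["tool_rot"]).as_matrix();t=s["tool_pos"]
    tip=t+173*R[:,2];g=t+155*R[:,2];d=tip[:2]-C
    print("t",s["time_s"],"tcp",t.round(1),"z",R[:,2].round(3),"y",R[:,1].round(3),"tip chute",(d@U).round(1),(d@V).round(1),tip[2].round(1),"grasp",g.round(1),"F",s["wrist_force"].round(1),s["gripper_width"],"q",np.round(s["joints"],2))
E
python3 -c "
from h import *
tool()"
```

```text
t 1.9 tcp [418.8 -13.8 329.8] z [ 0.339  0.042 -0.94 ] y [ 0.124 -0.992  0.   ] tip chute -135.7 -0.3 167.1 grasp [471.3  -7.3 184.1] F [ 0.8  0.4 -0.6] 0.0021566236958924473 q [-0.35  0.36  2.11  0.43  0.39  0.72]
```

servo_tool(motion=[[0,0,-4,0,0,0],[0,0,-8,0,0,0],[0,0,-11,0,0,0],[0,0,-12.5,0,0,0],[0,0,-13.5,0,0,0],[0,0,-13.5,0,0,0],[0,0,-13.5,0,0,0]])

```text
time_s: 2.6
tool_pos: [421.3, -12.6, 204.7]
tool_rot: [-3.051, -0.194, -0.558]
wrist_force: [-0.2, -0.4, 0.6]
gripper_width: 0.005
grip_force: 0.0
```

Run:
```python
from h import *
tool()
a=optics.camera("side")["img"];cv2.imwrite("pics/s1.png",cv2.resize(a[110:260,150:350],None,fx=4,fy=4,interpolation=cv2.INTER_CUBIC))
```

```text
t 2.6 tcp [421.3 -12.6 204.7] z [ 0.35   0.055 -0.935] y [ 0.128 -0.992 -0.011] tip chute -130.7 2.7 43.0 grasp [475.6  -4.   59.8] F [-0.2 -0.4  0.6] 0.00450975608863921 q [-0.35  0.69  2.2   1.94  0.19 -0.82]
```

View pics/s1.png

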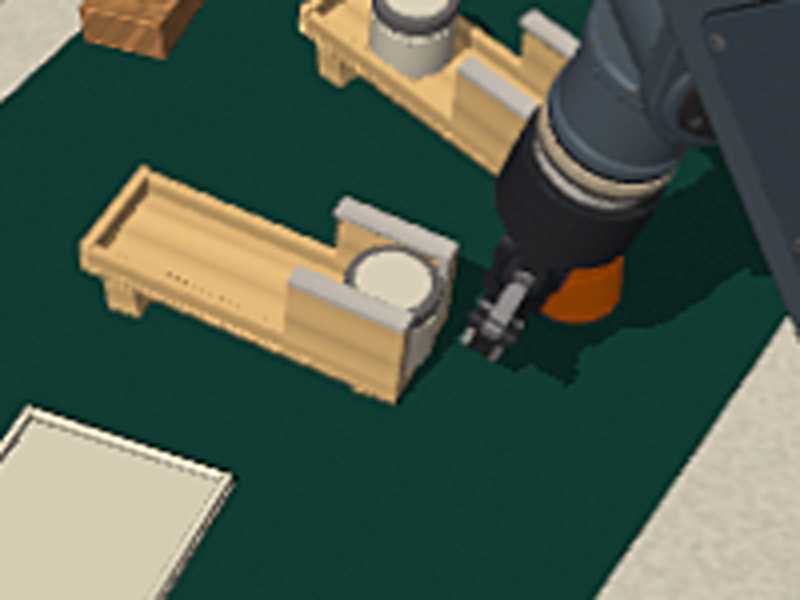

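The picture shows the shut fingers at about (490,330) in the crop, in line with the gap, and the pot at (395,285) still under the lips. The tilt brings the wrist close to its singularity (q5 is 0.19), so I'll reduce it.

servo_tool(motion=[[0,0,0.5,-0.3,2.5,0],[0,0,0.5,-0.6,5,0],[0,0,0.5,-1,8,0],[0,0,0.5,-1,8,0],[0,0,0.5,-1,8,0],[0,0,0.5,-1,8,0],[0,0,0.5,-1,8,0],[0,0,0.5,-1,8,0]])

```text
time_s: 3.45
tool_pos: [420.8, -12.3, 210.6]
tool_rot: [-3.091, -0.195, -0.343]
wrist_force: [-0.6, 0.5, 0.5]
gripper_width: 0.003
grip_force: 0.0
```

```bash
python3 -c "
from h import *
tool()"
```

```text
t 3.45 tcp [420.8 -12.3 210.6] z [ 0.217  0.039 -0.975] y [ 0.127 -0.992 -0.011] tip chute -154.5 3.0 41.8 grasp [454.4  -6.3  59.4] F [-0.6  0.5  0.5] 0.002648164794402292 q [-0.33  0.66  2.15  0.68  0.17  0.45]
```

servo_tool(motion=[[0.7,0,-0.2,0,0,0],[1.4,0,-0.5,0,0,0],[2.1,0,-0.8,0,0,0],[2.5,0,-1,0,0,0],[2.5,0,-1,0,0,0],[2.5,0,-1,0,0,0],[2.5,0,-1,0,0,0]])

```text
time_s: 4.15
tool_pos: [445.1, -12.2, 200.4]
tool_rot: [-3.091, -0.194, -0.34]
wrist_force: [0.6, -0.1, -0.3]
gripper_width: -0.003
grip_force: 0.0
```

```bash
python3 -c "
from h import *
tool()"
```

```text
t 4.15 tcp [445.1 -12.2 200.4] z [ 0.215  0.039 -0.976] y [ 0.126 -0.992 -0.012] tip chute -130.7 0.3 31.6 grasp [478.4  -6.1  49.2] F [ 0.6 -0.1 -0.3] -0.0034934592426377566 q [-0.31  0.69  2.1   0.57  0.19  0.58]
```

servo_tool(motion=[[0.4,0.05,0,0,0,0],[0.8,0.1,0,0,0,0],[1.2,0.15,0,0,0,0],[1.5,0.19,0.1,0,0,0],[1.8,0.22,0.1,0,0,0],[2.1,0.26,0.15,0,0,0],[2.4,0.3,0.2,0,0,0],[2.7,0.33,0.25,0,0,0],[3,0.37,0.3,0,0,0],[3.3,0.41,0.35,0,0,0],[3.6,0.44,0.4,0,0,0],[4,0.5,0.45,0,0,0]])

```text
time_s: 5.35
tool_pos: [485.6, -7.2, 204.9]
tool_rot: [-3.091, -0.194, -0.341]
wrist_force: [-1.6, -0.7, -0.9]
gripper_width: 0.0
grip_force: 0.5
```

Run:
```python
from h import *
tool()
a=optics.camera("side")["img"];cv2.imwrite("pics/s2.png",cv2.resize(a[110:260,150:350],None,fx=4,fy=4,interpolation=cv2.INTER_CUBIC))
```

```text
t 5.35 tcp [485.6  -7.2 204.9] z [ 0.215  0.039 -0.976] y [ 0.126 -0.992 -0.012] tip chute -89.8 0.1 36.1 grasp [519.   -1.2  53.7] F [-1.6 -0.7 -0.9] 0.00019739336390946736 q [-0.27  0.69  1.99  0.36  0.27  0.84]
```

View pics/s2.png

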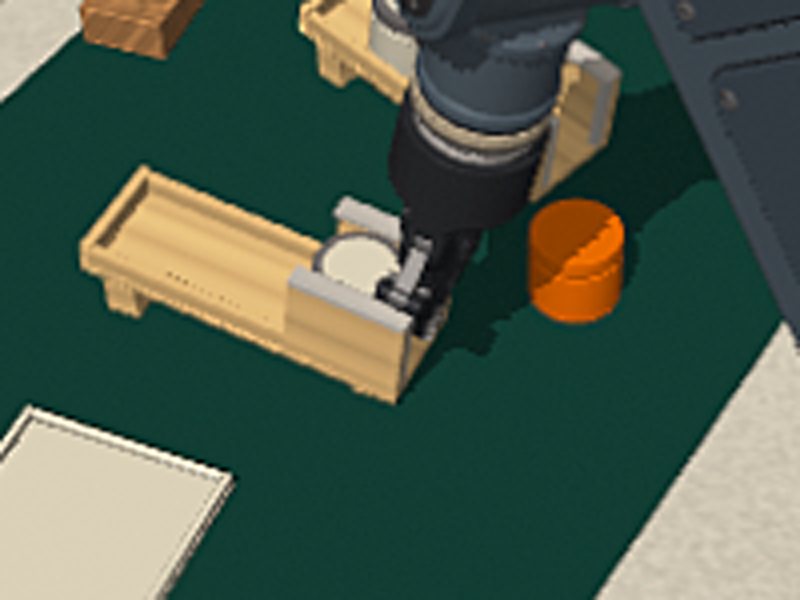

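The pot is sliding uphill, its lid now at crop (362,265), and the fingers have passed the gap with low force. I'll keep pushing.

servo_tool(motion=[[0.3,0.04,0,0,0,0],[0.7,0.09,0.1,0,0,0],[1.1,0.14,0.15,0,0,0],[1.5,0.19,0.2,0,0,0],[1.9,0.24,0.25,0,0,0],[2.3,0.29,0.3,0,0,0],[2.7,0.33,0.4,0,0,0],[3.1,0.39,0.45,0,0,0],[3.5,0.44,0.5,0,0,0],[3.9,0.49,0.55,0,0,0],[4.2,0.52,0.6,0,0,0],[4.5,0.56,0.65,0,0,0]])

```text
time_s: 6.6
tool_pos: [530.7, -1.6, 211.4]
tool_rot: [-3.091, -0.194, -0.341]
wrist_force: [-0.9, -0.5, 0.4]
gripper_width: -0.003
grip_force: 0.5
```

servo_tool(motion=[[0.3,0.04,0,0,0,0],[0.7,0.09,0.1,0,0,0],[1.1,0.14,0.15,0,0,0],[1.5,0.19,0.2,0,0,0],[1.8,0.22,0.25,0,0,0],[2.1,0.26,0.3,0,0,0],[2.4,0.3,0.35,0,0,0],[2.7,0.33,0.4,0,0,0],[2.7,0.33,0.4,0,0,0]])

```text
time_s: 7.5
tool_pos: [558.0, 1.6, 215.5]
tool_rot: [-3.091, -0.195, -0.343]
wrist_force: [-0.3, 0.3, 0.0]
gripper_width: 0.0
grip_force: 0.3
```

```bash
python3 -c "
from h import *
tool()"
```

```text
t 7.5 tcp [558.    1.6 215.5] z [ 0.217  0.039 -0.975] y [ 0.127 -0.992 -0.011] tip chute -16.6 -0.2 46.8 grasp [591.7   7.6  64.4] F [-0.3  0.3  0. ] 0.0001667176065971504 q [-0.22  0.71  1.81  0.2   0.43  1.05]
```

servo_tool(motion=[[-0.5,-0.06,0,0,0,0],[-1.2,-0.15,0.3,0,0,0],[-1.8,-0.2,1.5,0,0,0],[-2,-0.25,4.5,0,0,0],[-2,-0.25,8,0,0,0],[-3,-0.37,12,0,0,0],[-5,-0.6,15,0,0,0],[-7,-0.9,16,0,0,0],[-8,-1,16,0,0,0],[-8,-1,16,0,0,0]])

```text
time_s: 8.5
tool_pos: [475.6, -8.2, 375.6]
tool_rot: [-3.091, -0.193, -0.34]
wrist_force: [-0.0, -0.3, -0.6]
gripper_width: -0.005
grip_force: 0.0
```

Run:
```python
from h import *
import pickle
tool()
for n in("side","top"):
    c=optics.camera(n);pickle.dump(c,open(n+"3.pkl","wb"))
    a=c["img"];a=a[110:260,150:350] if n=="side" else a[70:220,200:400]
    cv2.imwrite(f"pics/{n}3.png",cv2.resize(a,None,fx=4,fy=4,interpolation=cv2.INTER_CUBIC))
```

```text
t 8.5 tcp [475.6  -8.2 375.6] z [ 0.215  0.039 -0.976] y [ 0.126 -0.992 -0.012] tip chute -99.9 0.4 206.8 grasp [508.9  -2.1 224.4] F [-0.  -0.3 -0.6] -0.005191447584380899 q [-0.28  0.34  1.89  0.15  0.71  1.06]
```

View pics/side3.png

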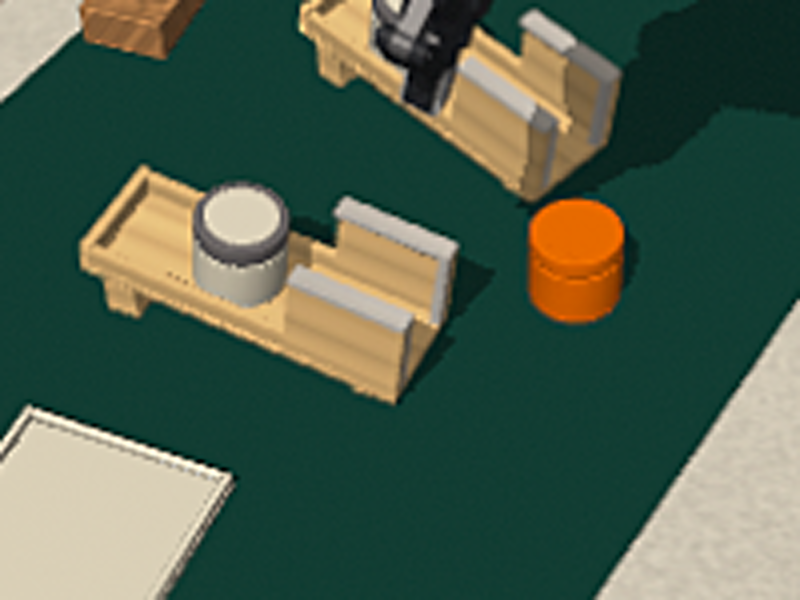

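View pics/top3.png

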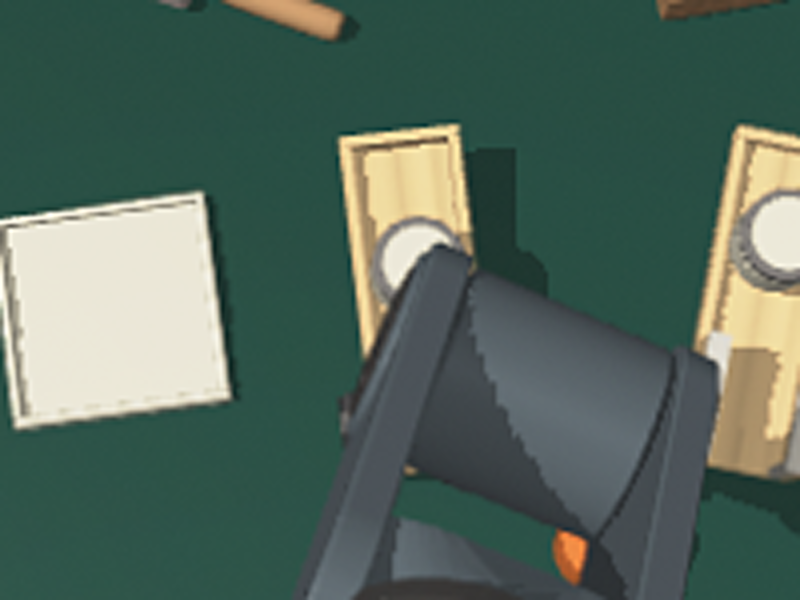

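The side view shows the pot upright on the slope and clear of the lips, with its lid centre at crop (241,215). The top view has the lid at about crop (420,258), partly hidden by the arm.

Run:
```python
from h import *
import pickle
s=pickle.load(open("side3.pkl","rb"))
for X,Y in((241,213),(241,217)):
    p=onz(s,150+(X+.5)/4-.5,110+(Y+.5)/4-.5,80.5);d=p[:2]-C;print(p,d@U,d@V)
t=pickle.load(open("top3.pkl","rb"));p=onz(t,200+420/4,70+258/4,80.5);d=p[:2]-C;print(p,d@U,d@V)
```

```text
[628.3  10.7  80.5] 16.19920999999995 -1.8162199999999953
[626.5  13.2  80.5] 14.722069999999999 0.887009999999999
[629.1  11.1  80.5] 17.042490000000022 -1.5181800000000032
```

servo_tool(motion=[[3,0.4,0,-0.3,1.1,0],[6.5,0.9,0,-0.6,2.2,0],[10,1.4,0,-0.9,3.4,0],[12.5,1.7,0,-1.26,4.47,0],[13.34,1.83,0,-1.26,4.47,0],[13.34,1.83,-2,-1.26,4.47,0],[13.34,1.83,-5,-1.26,4.47,0],[13.34,1.83,-7,-1.26,4.47,0],[13.34,1.83,-7,-1.26,4.47,0],[13.34,1.83,-7,-1.26,4.47,0]], hand=0)

```text
time_s: 9.6
tool_pos: [610.7, 9.9, 304.8]
tool_rot: [-3.119, -0.197, -0.217]
wrist_force: [1.0, -0.9, -0.1]
gripper_width: 1.0
grip_force: 0.0
```

```bash
python3 -c "
from h import *
tool()"
```

```text
t 9.6 tcp [610.7   9.9 304.8] z [ 0.137  0.018 -0.99 ] y [ 0.126 -0.992 -0.   ] tip chute 22.6 -0.3 133.5 grasp [632.   12.6 151.3] F [ 1.  -0.9 -0.1] 0.9997244608546647 q [-0.18  0.62  1.6   0.06  0.79  1.23]
```

servo_tool(motion=[[0,0,-1,0,0,0],[-0.1,0,-2.5,0,0,0],[-0.15,0,-4,0,0,0],[-0.15,0,-5.5,0,0,0],[-0.15,0,-6.8,0,0,0],[-0.15,0,-7.8,0,0,0],[-0.15,0,-8.4,0,0,0],[-0.15,0,-8.8,0,0,0],[-0.15,0,-8.8,0,0,0],[-0.15,0,-8.8,0,0,0]])

```text
time_s: 10.6
tool_pos: [609.6, 9.9, 217.7]
tool_rot: [-3.119, -0.198, -0.221]
wrist_force: [0.1, 0.5, 0.2]
gripper_width: 1.001
grip_force: 0.0
```

servo_tool(motion=[[0,0,0,0,0,0],[0,0,0,0,0,0],[0,0,0,0,0,0],[0,0,0,0,0,0],[0,0,0,0,0,0],[0,0,0,0,0,0],[0,0,0,0,0,0],[0,0,0,0,0,0],[0,0,0,0,0,0],[0,0,0,0,0,0]], hand=1, grip_force=30)

```text
time_s: 11.6
tool_pos: [609.5, 9.9, 218.1]
tool_rot: [-3.119, -0.198, -0.221]
wrist_force: [-1.8, -0.4, 5.4]
gripper_width: 0.626
grip_force: 31.5
```

```bash
python3 -c "
from h import *
tool()"
```

```text
t 11.6 tcp [609.5   9.9 218.1] z [ 0.14   0.017 -0.99 ] y [ 0.126 -0.992  0.001] tip chute 21.9 -0.3 46.8 grasp [631.2  12.6  64.7] F [-1.8 -0.4  5.4] 0.6258959210446435 q [-0.18  0.75  1.65  0.07  0.61  1.21]
```

servo_tool(motion=[[0,0,0.5,0,0,0],[-0.1,0,1.5,0,0,0],[-0.1,0,3,0,0,0],[-0.1,0,5,0,0,0],[-0.1,0,7,0,0,0],[-0.1,0,9,0,0,0],[-0.1,0,11,0,0,0],[-0.1,0,12,0,0,0],[-0.1,0,12,0,0,0],[-0.1,0,12,0,0,0]])

```text
time_s: 12.6
tool_pos: [608.0, 10.0, 337.3]
tool_rot: [-3.119, -0.197, -0.219]
wrist_force: [0.2, 0.3, -2.0]
gripper_width: 0.627
grip_force: 31.9
```

Run:
```python
from h import *
tool()
a=optics.camera("side")["img"];cv2.imwrite("pics/s4.png",cv2.resize(a[60:260,100:350],None,fx=3,fy=3,interpolation=cv2.INTER_CUBIC))
```

```text
t 12.6 tcp [608.   10.  337.3] z [ 0.138  0.017 -0.99 ] y [ 0.126 -0.992  0.   ] tip chute 20.1 -0.0 166.0 grasp [629.5  12.7 183.8] F [ 0.2  0.3 -2. ] 0.6269087928720662 q [-0.18  0.57  1.59  0.05  0.86  1.24]
```

View pics/s4.png

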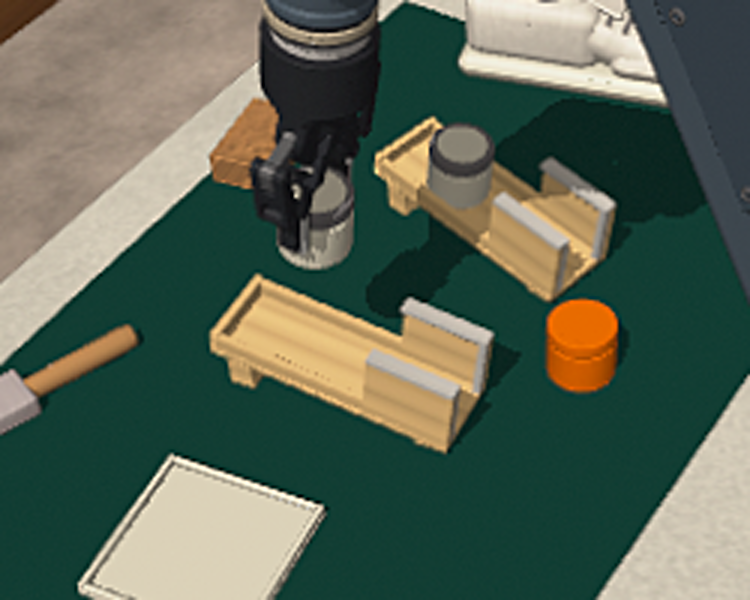

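The pot is held at crop (315,220), the chute is empty, and the other pot is untouched. Next I'll set it upright and carry it over the tray.

servo_tool(motion=[[0.2,2,0,-0.2,1.5,0],[0.4,5,0,-0.4,3,0],[0.6,8,0,-0.6,4.5,0],[0.8,11,0,-0.8,6,0],[0.9,14,0,-0.99,7.94,0],[0.95,16.5,0,-0.99,7.94,0],[0.95,18.5,0,-0.99,7.94,0],[0.95,18.5,-2,-0.99,7.94,0],[0.95,18.5,-5,-0.99,7.94,0],[0.95,18.5,-8,-0.99,7.94,0],[0.95,18.5,-9,-0.99,7.94,0],[0.95,18.5,-9,-0.99,7.94,0]])

```text
time_s: 13.85
tool_pos: [617.0, 194.7, 244.6]
tool_rot: [3.135, 0.198, -0.008]
wrist_force: [0.2, 0.4, -2.1]
gripper_width: 0.623
grip_force: 32.2
```

Run:
```python
from h import *
import pickle
tool()
c=optics.camera("side");pickle.dump(c,open("side5.pkl","wb"));a=c["img"]
b=cv2.resize(a[100:300,80:330],None,fx=3,fy=3,interpolation=cv2.INTER_CUBIC)
st=status.observe()["tool_pos"]
p=proj(c,[st[0],st[1],st[2]-188.5]);print("base proj crop",(p-[80,100])*3)
for dx,dy in((20,-45),(0,-27)):
    pass
cv2.imwrite("pics/s5.png",b)
```

```text
t 13.85 tcp [617.  194.7 244.6] z [-0.005 -0.001 -1.   ] y [ 0.126 -0.992  0.   ] tip chute 26.8 182.2 71.6 grasp [616.2 194.6  89.6] F [ 0.2  0.4 -2.1] 0.6229768941909215 q [ 0.13  0.76  1.49 -0.    0.9   1.58]
base proj crop [249.9 381.9]
```

View pics/s5.png

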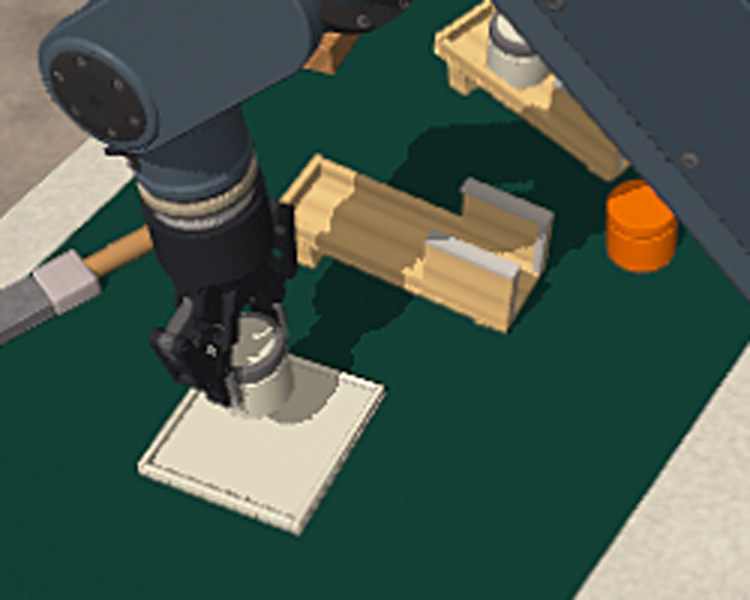

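The pot is upright over the tray, with its base near crop (255,389) and about 4 mm short in x. I'll correct that and lower it gently.

servo_tool(motion=[[0.2,0,-1,0,0,0],[0.35,0,-2.2,0,0,0],[0.35,0,-3.2,0,0,0],[0.35,0,-3.7,0,0,0],[0.35,0,-4,0,0,0],[0.35,0,-4.2,0,0,0],[0.35,0,-4.2,0,0,0],[0.35,0,-4.2,0,0,0]])

```text
time_s: 14.7
tool_pos: [621.5, 195.0, 205.7]
tool_rot: [3.135, 0.199, 0.002]
wrist_force: [0.4, -1.0, -1.6]
gripper_width: 0.621
grip_force: 32.2
```

servo_tool(motion=[[0,0,-0.1,0,0,0],[0,0,-0.2,0,0,0],[0,0,-0.3,0,0,0],[0,0,-0.4,0,0,0],[0,0,-0.4,0,0,0]])

```text
time_s: 15.2
tool_pos: [621.3, 194.9, 201.2]
tool_rot: [3.135, 0.199, 0.001]
wrist_force: [-0.2, 0.0, -2.0]
gripper_width: 0.626
grip_force: 32.2
```

Not touching yet, so I'll go on in small steps.

servo_tool(motion=[[0,0,-0.1,0,0,0],[0,0,-0.2,0,0,0],[0,0,-0.3,0,0,0],[0,0,-0.4,0,0,0],[0,0,-0.4,0,0,0]])

```text
time_s: 15.7
tool_pos: [621.3, 194.9, 197.2]
tool_rot: [3.135, 0.198, 0.001]
wrist_force: [-0.8, -0.1, -2.0]
gripper_width: 0.626
grip_force: 32.2
```

servo_tool(motion=[[0,0,-0.1,0,0,0],[0,0,-0.2,0,0,0],[0,0,-0.2,0,0,0],[0,0,-0.2,0,0,0]])

```text
time_s: 16.1
tool_pos: [621.4, 194.9, 195.4]
tool_rot: [3.135, 0.198, 0.001]
wrist_force: [-0.5, -0.4, -0.8]
gripper_width: 0.625
grip_force: 32.2
```

servo_tool(motion=[[0,0,-0.1,0,0,0],[0,0,-0.1,0,0,0],[0,0,-0.1,0,0,0]])

```text
time_s: 16.4
tool_pos: [621.5, 194.9, 194.7]
tool_rot: [3.135, 0.198, 0.002]
wrist_force: [0.0, 0.2, 1.6]
gripper_width: 0.622
grip_force: 32.3
```

Contact is confirmed: the force rose by about 3.5 N. Releasing now.

servo_tool(motion=[[0,0,0,0,0,0],[0,0,0,0,0,0],[0,0,0,0,0,0],[0,0,0,0,0,0],[0,0,0,0,0,0],[0,0,0,0,0,0],[0,0,0,0,0,0]], hand=0)

```text
time_s: 17.1
tool_pos: [621.4, 194.9, 194.4]
tool_rot: [3.135, 0.199, 0.002]
wrist_force: [-0.3, -0.9, -1.0]
gripper_width: 0.999
grip_force: 0.0
```

servo_tool(motion=[[0,0,1,0,0,0],[0,0,3,0,0,0],[0,0,6,0,0,0],[0,0,10,0,0,0],[-3,-4,13,0,0,0],[-7,-8,15,0,0,0],[-10,-13,16,0,0,0],[-13,-17,16,0,0,0],[-16,-22,16,0,0,0],[-18,-26,16,0,0,0],[-18,-28,16,0,0,0],[-18,-28,16,0,0,0]])

```text
time_s: 18.3
tool_pos: [440.4, -89.6, 355.5]
tool_rot: [3.133, 0.187, 0.004]
wrist_force: [0.2, 0.1, -0.5]
gripper_width: 0.999
grip_force: 0.0
```

Run:
```python
from h import *
tool()
c=optics.camera("side");a=c["img"]
b=cv2.resize(a[100:300,80:330],None,fx=3,fy=3,interpolation=cv2.INTER_CUBIC)
print("lid proj at tray centre",(proj(c,[617.5,195,55])-[80,100])*3)
cv2.imwrite("pics/s6.png",b)
```

```text
t 18.3 tcp [440.4 -89.6 355.5] z [ 0.003 -0.002 -1.   ] y [ 0.119 -0.993  0.003] tip chute -182.2 -78.6 182.5 grasp [440.8 -90.  200.5] F [ 0.2  0.1 -0.5] 0.9985697296413472 q [-0.45  0.37  1.91 -0.    0.85  1.  ]
lid proj at tray centre [250.8 384.9]
```

View pics/s6.png

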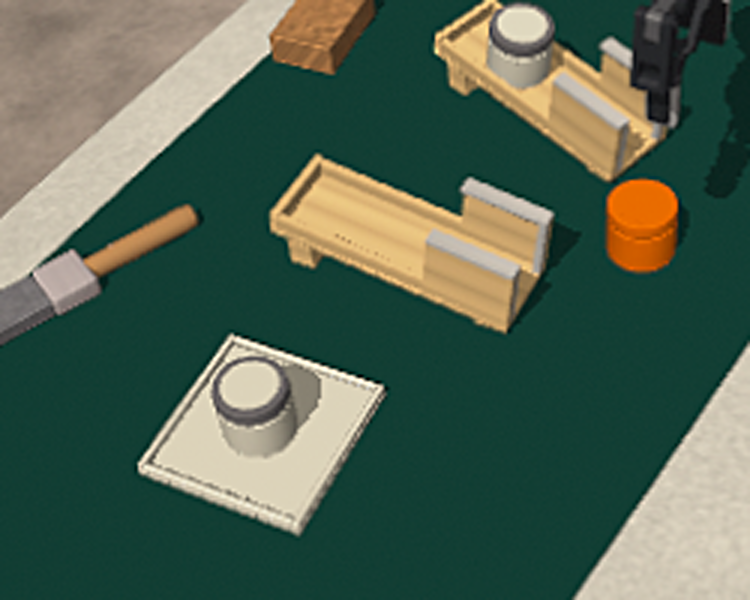

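The pot stands upright in the tray with its lid at crop (252,387). The predicted position for the tray centre was (251,385). The other pot has not moved.

```bash
python3 -c "
from h import *
print(manip.finish_job())"
```

```text
the job is handed in; nothing more can be done
None
```

The caught pot was nudged clear of the lips, lifted out and set down upright in the middle of the tray (within about 2 mm in the last picture); the other pot was left alone, and the job was handed in at about 18 s.

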